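# Back off an over-indexed ratchet dial

## Task

The dial of the indexing head on the blue plate has been clicked on too far. Throw its pawl off the dial by pushing the upright red-ball lever right over, so that it stays back, then turn the black bar knob back (anticlockwise from above) until its yellow pointer faces the white mark; let go and leave the pawl thrown back. Do not touch the orange head.

Things in the scene. Friction and masses are not known exactly. Their poses are not given: they have to be found in the camera images.
- blue_head: The indexing head to work on: blue plate 170 x 185 x 12 mm, fixed to the bench, with a grey toothed dial (radius 60 mm, teeth up to 36 mm high), a pawl and a white mark (10 mm wide block, top 34 mm high, 75 mm from the axis on the -x side). Origin: on the dial's axis at bench height; z up. Heights here are above the bench.
- blue_dial (a joint): Dial angle, rad; 0: yellow pointer at the white mark (head's -x), grows clockwise seen from above. It clicks onward each 0.524; a seated pawl bars turning back; pawl off, it turns with light friction (0.05 N m) and stays put. Knob: black bar on the dial's axis, 66 mm long, 14 wide, 44 to 78 mm high, hub radius 20 below; a yellow stripe on top of one end is the pointer.
- blue_pawl (a joint): Pawl angle, rad; under 0.15: seated, lever upright. Hinge at (47, 75, 46) mm in the head's frame, axis along x; arm 8 mm thick along -y over the teeth; lever 8 mm thick, straight up, red 18 mm ball centred 96 mm high. Grows as the ball is pushed to head's +y (under 1 N): past 0.7 it falls to its stop at 1.7, arm up beside the dial, tip about 120 mm high. Cheeks 54 mm high.
- orange_head: A second indexing head of the same shape and size, on an orange plate; to be left alone. Origin: on its dial's axis at bench height; z up.

How it is judged:
By the outcome, as a careful person would: the job done as asked, in the order asked, and still so for the second after the job is handed in, with the robot touching nothing.
It also fails if it takes over 42 s, if anything falls off the work surface, if the arm or the gripper's body presses on something with over 40 N, if the wrist force passes 120 N, or if a joint passes its speed limit or range.

## Robot

A 6-joint arm with a two-finger parallel gripper is mounted at the origin on the work surface. World frame = base frame: x ahead of the robot, y to its left, z up, the work surface at z = 0. Lengths are in mm, angles in degrees, forces in N, time in s.
With the tool pointing down it reaches from about 325 to 775 mm from the base axis. Payload 5.5 kg.
Tool frame: the origin (TCP) lies at the centre of the arm's flange, where the gripper is bolted on; the fingertips stand robot.tip_reach ahead of it and the grasp point (between the pads) lies 155 mm ahead of it (robot.tip_reach is the distance from the TCP to the fingertips, in mm); z points along the fingers, y is the line along which they close (so a half turn about z gives the same grasp; the last joint's range is limited). The gripper opens to 85 mm and grips with 20 to 120 N. Pads are 22 mm wide; open, the fingers measure 114 mm over their backs; the gripper's body (76 mm by 85 mm) begins 54 mm behind the grasp point. The pads swing forward as they close: fully open they stand 13 mm farther back than shut.
Start: joints at [63.787, 5.22, 70.514, -0, 104.267, -3.249], TCP at [234.099, 552.463, 404.675] pointing down, gripper open.
Joint ranges: [-164.24, 164.24], [-49.07, 125.15], [9.68, 141.18], [-86.29, 266.29], [3.28, 154.24], [-151.56, 151.56]. Speed limits (degrees/s): [147.25, 147.25, 172.46, 180, 180, 180].

## Interface

Orientations are given as a 3x3 rotation matrix whose columns are the frame's x, y, z axes.
In Python, from workcell import robot gives the robot as it stands. Calls block until the motion is done:
- robot.move_to(position, orientation): joint-space move of the TCP to a pose.
- robot.move_linear(position, v=150, rotation=None): straight line of the TCP; rotation=None keeps the orientation; v is the mean speed in mm/s.
- robot.movej(angles): joint-space move.
- robot.set_gripper(opening, squeeze=None): finger opening in mm; squeeze is the grip in N (None keeps the last); returns when the fingers have stopped.
- robot.hold(seconds).
- robot.ik(position, orientation): joint angles nearest the present ones, or None.
- robot.observe(): the state.
- robot.read_camera(name): name is "scene" or "top"; returns the picture (480x640x3 uint8, blue, green, red); there is no depth.
- robot.camera_info(name): a dict with "mtx" (3x3 intrinsics, pixels), "dist" ([k1, k2, p1, p2, k3] as OpenCV has them; the pictures are not rectified), "R" (3x3) and "t" (3): a world point X has camera coordinates R X + t. Camera axes: x right, y down, z forward; pixel columns grow to the right and rows downward; lengths in mm; the calibration is good to about 2 mm. A picture is of the moment at which its call begins. camera_info takes no time and is no camera call.
A pose or a line that the arm cannot do raises robot.PlanningError and nothing moves.
- robot.sign_off(): hands the job in; it is judged then, once.
The state is a dict: "time_s": time; "qpos": joint angles; "joint_vel": joint speeds; "effort": joint torques, N m; "tcp_pos": TCP position; "orientation": TCP orientation; "ft_force": force on the tool from outside, world axes, zero at the start; "wrist_torque": the same for the moment, N m; "opening": finger opening in mm; "finger_force": force on a finger pad.
Only numpy, scipy, OpenCV 4.12 (cv2) and the standard library are available. Lean on these libraries where they do the work, as an engineer would, in place of code of your own. Each camera call takes 0.05 s, during which the arm holds its last target. There are 200 camera calls.

## Working session

There is one attempt and no reset: what is moved stays moved. The work goes in short steps, each a Python script; the robot and the scene stay as the last script left them, time stands still between calls to the robot, and variables do not carry over. Pictures are saved under pics/ and viewed, at most 10 in all, crops included, and the job is handed in when it is done.

```bash
mkdir -p pics
cat > h.py <<'E'
from workcell import robot
import numpy as np, cv2
def ray(cam,uv):
    c=robot.camera_info(cam);K=np.array(c["mtx"]);d=np.array(c["dist"]);R=np.array(c["R"]);t=np.array(c["t"])
    p=cv2.undistortPoints(np.array([[uv]],float),K,d)[0,0]
    return -R.T@t, R.T@np.array([p[0],p[1],1])
def onz(cam,uv,z):
    o,v=ray(cam,uv); return o+v*(z-o[2])/v[2]
def proj(cam,X):
    c=robot.camera_info(cam)
    return cv2.projectPoints(np.array(X,float).reshape(-1,1,3),cv2.Rodrigues(np.array(c["R"]))[0],np.array(c["t"],float),np.array(c["mtx"]),np.array(c["dist"]))[0][:,0]
E
python3 - <<'E'
from h import *
for n in("top","scene"):
    cv2.imwrite(f"pics/{n}0.png",robot.read_camera(n)); o,v=ray(n,(320,240)); print(n,o.round(),v.round(2))
print(robot.tip_reach,robot.observe()["time_s"])
E
```

```text
top [ 394.   -3. 1067.] [ 0.1   0.02 -1.  ]
scene [1474.  136.  729.] [-0.81 -0.09 -0.57]
173.4 0.1
```

View pics/top0.png

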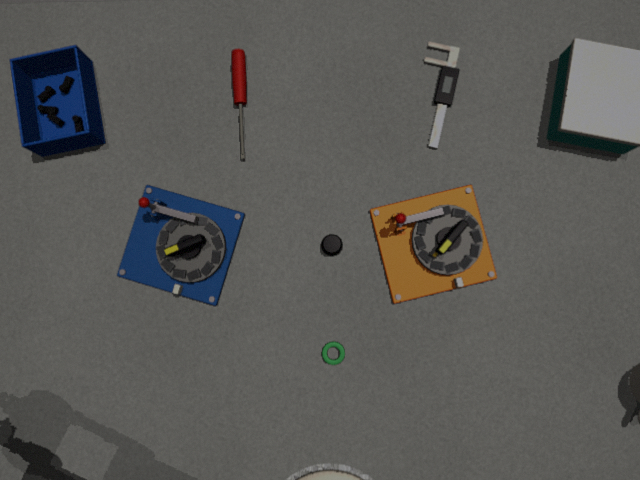

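View pics/scene0.png

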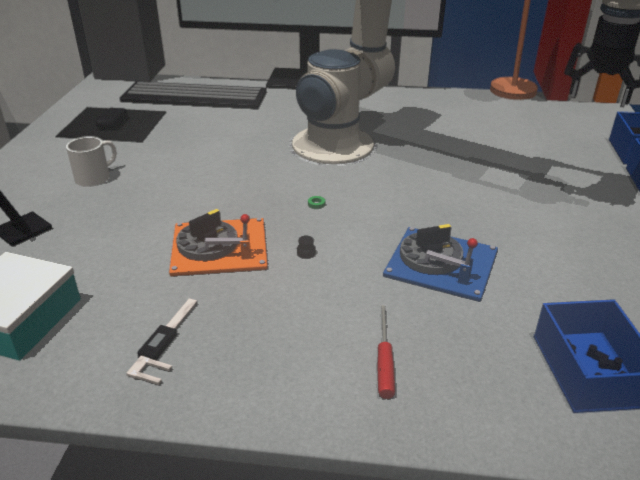

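The top view shows the blue head at about (190,248), with the white mark at (176,289), the red ball at (144,202) and the yellow pointer at about (178,248). The scene view has the same ball at (472,243), with the lever upright and the pawl seated.

```bash
cat >> h.py <<'E'
def cen(im,lo,hi,box):
    x0,y0,x1,y1=box; h=cv2.cvtColor(im,cv2.COLOR_BGR2HSV)[y0:y1,x0:x1]
    m=cv2.inRange(h,lo,hi); n,l,s,c=cv2.connectedComponentsWithStats(m)
    if n<2: return None,0,m
    i=1+np.argmax(s[1:,4]); return c[i]+[x0,y0],s[i,4],(l==i).astype(np.uint8)
E
python3 - <<'E'
from h import *
t=cv2.imread("pics/top0.png");s=cv2.imread("pics/scene0.png")
B=(105,175,255,315)
w,a,_=cen(t,(0,0,130),(180,60,255),(165,275,190,300)); W=onz("top",w,34); print("mark",w,a,W)
r,a,_=cen(t,(0,150,90),(8,255,255),(130,190,160,212)); R1=onz("top",r,96); print("ball",r,a,R1)
rs,a2,_=cen(s,(0,150,90),(8,255,255),(460,230,485,255)); print("ball scene",rs,a2,onz("scene",rs,96))
y,a,_=cen(t,(22,120,100),(35,255,255),B); Y=onz("top",y,78); print("yel",y,a,Y)
b,a,m=cen(t,(100,120,50),(125,255,255),B)
cn=max(cv2.findContours(m,0,2)[0],key=cv2.contourArea)+np.array(B[:2])
P=np.array([onz("top",p[0],12)[:2] for p in cn],np.float32); print("plate",cv2.minAreaRect(P))
# head frame from mark & ball
d=(R1-W)[:2]; print("dist",np.linalg.norm(d),np.hypot(122,75))
th=np.arctan2(d[1],d[0])-np.arctan2(75,122); c,sn=np.cos(th),np.sin(th); Rz=np.array([[c,-sn],[sn,c]])
O=W[:2]+Rz@[75,0]; print("th",np.degrees(th),"O",O,"yel head",Rz.T@(Y[:2]-O), "plate c",)
print("reach",np.hypot(*O))
# dial grey circle
v=cv2.resize(t[170:320,100:260],None,fx=4,fy=4,interpolation=2); cv2.imwrite("pics/c1.png",v)
for nm,X in(("O40",[*O,40]),("hinge",[*(O+Rz@[47,75]),46])): print(nm,proj("top",X))
E
```

```text
mark [175.82051282 288.43589744] 39 [411.02595907 259.58745154  34.        ]
ball [143. 201.] 49 [551.68094478 301.32520556  96.        ]
ball scene [472.19047619 240.66666667] 21 [543.67339549 301.57496214  96.        ]
yel [170.75  249.125] 72 [474.50265982 258.35433361  78.        ]
plate ((488.5606689453125, 258.87933349609375), (183.28045654296875, 168.3026580810547), 73.37574768066406)
dist 146.71695578572076 143.20963654726592
th -15.05364004051304 O [483.45219141 240.10820953] yel head [-13.38135361  15.2955724 ] plate c
reach 539.7943809109256
O40 [[187.30010242 245.66466848]]
hinge [[152.42843683 207.59220742]]
```

View pics/c1.png

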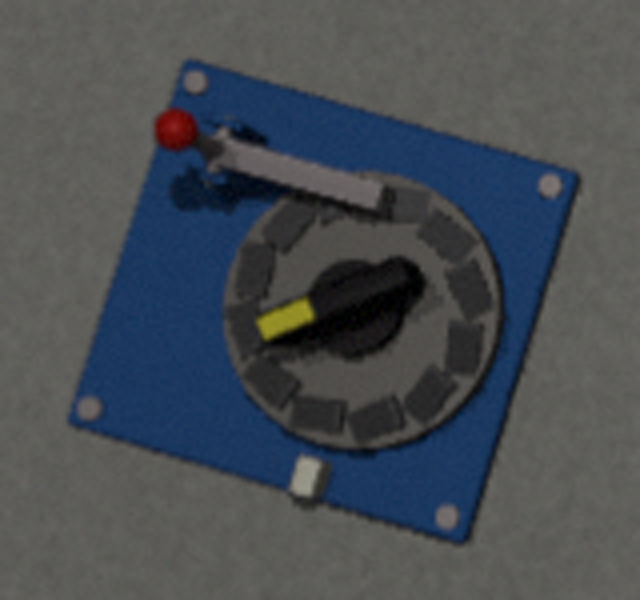

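The crop confirms the bar knob, with its yellow end at crop (286,318) and far end at (412,270). The dial circle is centred near crop (363,312), and the pawl arm lies over the teeth. The plate edges give a yaw of -16.6°. Next I cross-check the axis position and the IK.

```bash
cat >> h.py <<'E'
TH=np.radians(-16.6)
def Rt(a): # tool down, tool y along world angle a (deg)
    a=np.radians(a); y=np.array([np.cos(a),np.sin(a),0]); z=np.array([0,0,-1.]); return np.column_stack([np.cross(y,z),y,z])
def H(O,x,y): c,s=np.cos(TH),np.sin(TH); return np.array([O[0]+c*x-s*y,O[1]+s*x+c*y])
E
python3 - <<'E'
from h import *
f=lambda x,y:(100+(x+.5)/4-.5,170+(y+.5)/4-.5)
print("dial c",onz("top",f(363,312),33))
A=onz("top",f(262,330),78);Bq=onz("top",f(417,268),78);d=A-Bq
print("knob c",(A+Bq)/2,"len",np.hypot(*d[:2]),"ang",np.degrees(np.arctan2(d[1],d[0])))
y0=onz("top",f(286,318),78);d=y0-(A+Bq)/2;
o1,v1=ray("top",(143,201));o2,v2=ray("scene",(472.2,242))
k=np.linalg.lstsq(np.column_stack([v1,-v2]),o2-o1,rcond=None)[0];print("ball",o1+k[0]*v1,o2+k[1]*v2)
print(robot.observe()["orientation"])
for a in(-16.6,163.4): print(a,robot.ik([530,265,330],Rt(a)))
for a in(0,15,30,75,-105,180,195,255): print(a,robot.ik([484,240,221],Rt(a)))
E
```

```text
dial c [480.68162262 236.3779513   33.        ]
knob c [482.27376979 235.78539563  78.        ] len 68.40219104713384 ang 111.77610408560636
ball [551.30041873 300.59006298  98.34306711] [551.29882536 300.63868504  98.35806362]
[[-9.20753395e-01  3.90144262e-01 -8.00838943e-04]
 [ 3.90145069e-01  9.20751975e-01 -1.62008941e-03]
 [ 1.05305452e-04 -1.80414619e-03 -9.99998367e-01]]
-16.6 [ 2.32757074e+01  3.94285133e+00  7.94118629e+01 -2.54444375e-14
  9.66452858e+01  3.98757074e+01]
163.4 [ 2.32757074e+01  3.94285133e+00  7.94118629e+01 -2.54444375e-14
  9.66452858e+01 -1.40124293e+02]
0 [ 2.27670165e+01 -1.50184107e+00  9.61011139e+01 -2.54444375e-14
  8.54007272e+01  2.27670165e+01]
15 [ 2.27670165e+01 -1.50184107e+00  9.61011139e+01 -2.54444375e-14
  8.54007272e+01  7.76701652e+00]
30 [ 2.27670165e+01 -1.50184107e+00  9.61011139e+01 -2.54444375e-14
  8.54007272e+01 -7.23298348e+00]
75 [ 2.27670165e+01 -1.50184107e+00  9.61011139e+01 -2.54444375e-14
  8.54007272e+01 -5.22329835e+01]
-105 [ 2.27670165e+01 -1.50184107e+00  9.61011139e+01 -2.54444375e-14
  8.54007272e+01  1.27767017e+02]
180 None
195 None
255 [ 2.27670165e+01 -1.50184107e+00  9.61011139e+01 -2.54444375e-14
  8.54007272e+01  1.27767017e+02]
```

The two ball rays meet at (551,301,98), against an expected height of 96. The axis comes out at about (483,238) from several cues, and the pointer is at about 112° in world. Now I push the lever.

Run:
```python
from h import *
u=np.array([-np.sin(TH),np.cos(TH)]); b=np.array([551.,300.6]); R=Rt(-16.6)
robot.set_gripper(0,20)
P=lambda s,z:[*(b+u*s),z+robot.tip_reach]
robot.move_to(P(-45,150),R)
robot.move_linear(P(-45,84),v=120)
for s in(-20,0,25):
    robot.move_linear(P(s,84),v=80); o=robot.observe(); print(s,o["ft_force"],o["time_s"])
robot.move_linear(P(25,200),v=200)
o=robot.observe();print(o["time_s"])
robot.move_to([380,240,420],Rt(22))
t=robot.read_camera("top");s=robot.read_camera("scene");print(robot.observe()["time_s"])
cv2.imwrite("pics/c2.png",np.hstack([cv2.resize(x,(400,400)) for x in(t[170:320,100:250],s[190:310,380:500])]))
```

```text
-20 [-0.06231808  0.0287197  -0.33791233] 3.625
0 [0.55781108 0.20335818 0.93406966] 4.025
25 [-0.36573556  0.30959016  0.76254971] 4.4917
5.225
6.15
```

View pics/c2.png

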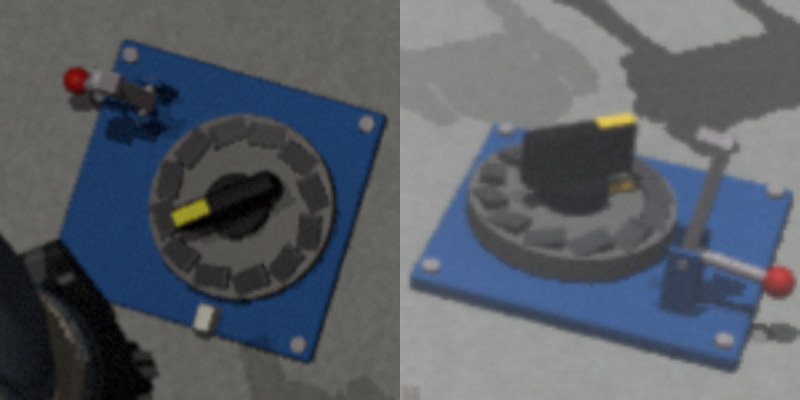

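The pawl is thrown: the arm stands upright and the ball lies out to the side at crop-right (780,282). The pointer still faces about 111°. Now the knob.

Run:
```python
from h import *
O=[483,238]; Z=222
robot.set_gripper(45,20)
robot.move_to([*O,320],Rt(21))
robot.move_linear([*O,Z],v=100)
o=robot.observe();print(o["ft_force"])
robot.set_gripper(0,30); o=robot.observe();print(o["opening"],o["ft_force"],o["wrist_torque"])
for a in(38,56,73.4):
    robot.move_to([*O,Z],Rt(a)); o=robot.observe();print(a,o["ft_force"],o["wrist_torque"],o["opening"])
robot.hold(.2)
robot.set_gripper(45); robot.move_linear([*O,330],v=120)
robot.move_to([360,200,420],Rt(22))
t=robot.read_camera("top");s=robot.read_camera("scene");print(robot.observe()["time_s"])
cv2.imwrite("pics/top3.png",t)
cv2.imwrite("pics/c3.png",np.hstack([cv2.resize(x,(400,400)) for x in(t[170:320,100:250],s[190:310,380:500])]))
```

```text
[ 0.18980885 -0.6809711   0.41238374]
13.831391729051475 [-3.39956971 -0.24552349  5.79637536] [-0.17649417  0.46183947  0.04661772]
38 [-0.78603727  0.23637601  5.38852468] [0.03425131 0.13262103 0.07646439] 13.298155375508605
56 [1.54122347 2.89325296 4.07993235] [ 0.47210836 -0.23423468  0.08872767] 13.231495410081921
73.4 [3.24639981 5.34261942 4.11946917] [ 0.76150355 -0.39487832  0.0361018 ] 13.628764084092724
12.6167
```

View pics/c3.png

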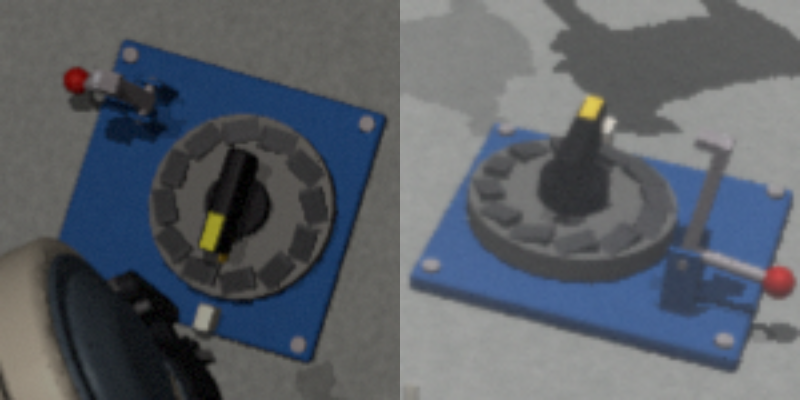

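The pointer now faces the mark, with the yellow end at crop (212,232), the far end at (239,150) and the mark at (206,318). The pawl is still back. One numeric check before I hand in.

Run:
```python
from h import *
t=cv2.imread("pics/top3.png")
B=(105,175,255,315); y,a,m=cen(t,(22,120,90),(35,255,255),B); Y=onz("top",y,78)
t0=cv2.imread("pics/top0.png"); y0,_,_=cen(t0,(22,120,90),(35,255,255),B); Y0=onz("top",y0,78)
print(Y0,Y)
f=lambda x,y:(100+x*.375,170+y*.375)
A=onz("top",f(209,250),78);C=onz("top",f(239,150),78);d=A-C;print("bar",np.degrees(np.arctan2(d[1],d[0])),np.hypot(*d[:2]),(A+C)/2)
S=[onz("top",f(*p),14)[:2] for p in((130,54),(366,123),(298,344))]
e=S[1]-S[0];g=S[2]-S[1]; print("yaw screws",np.degrees(np.arctan2(-e[0],e[1]))-180 , np.degrees(np.arctan2(-g[1],-g[0])))
W=onz("top",(175.8,288.4),34); K=(A+C)/2; print("mark dir from O",[np.degrees(np.arctan2(*(W[:2]-o)[::-1])) for o in(K[:2],np.array([483,238]))], "yel dir",[np.degrees(np.arctan2(*(Y[:2]-o)[::-1])) for o in(K[:2],np.array([483,238]))])
```

```text
[474.19564666 258.36253566  78.        ] [462.67330259 244.69097728  78.        ]
bar 164.44970395632265 64.02012140765542 [481.33912067 236.56525612  78.        ]
yaw screws -16.49899946463603 -16.341229365606814
mark dir from O [np.float64(161.82866122447325), np.float64(163.26410523220693)] yel dir [np.float64(156.47524174424746), np.float64(161.77990854324554)]
```

```bash
python3 -c "
from workcell import robot
robot.hold(.3);print(robot.sign_off())"
```

```text
the job is handed in; nothing more can be done
None
```

The job is handed in: the blue head's pawl is thrown back and stays back, its pointer faces the white mark to within about 2° by camera, and the knob is released, with the orange head untouched.

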